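Drive a backed-out hinge pin home with the bench spring driver

ROBOT

A 6-joint arm with a two-finger parallel gripper is mounted at the origin on a cart in front of the work surface, level with it; the furniture and walls round the work are solid. World frame = base frame: x ahead of the robot, y to its left, z up, the work surface at z = 0. Lengths are in mm, angles in rad, forces in N, time in s.
With the tool pointing down it reaches from about 275 to 975 mm from the base axis. Payload 8.4 kg.
Tool frame: the origin (TCP) lies midway between the tips of the shut fingers; the grasp point (between the pads) lies 19 mm behind it; z points along the fingers, y is the line along which they close (so a half turn about z gives the same grasp; the last joint's range is limited). The gripper opens to 92 mm and grips with 3 to 60 N. Pads are 20 mm wide; open, the fingers measure 128 mm over their backs; the gripper's body (75 mm by 189 mm) begins 69 mm behind the grasp point.
Start: joints at [-1.231, 0.353, 1.633, -0, 1.155, -0.002], TCP at [209.488, -588.848, 214.583] pointing down, gripper open.
Joint ranges: [-2.63, 2.63], [-0.92, 2.1], [0.06, 2.66], [-1.3, 4.44], [0, 2.69], [-3.02, 3.02]. Speed limits (rad/s): [2.22, 2.22, 2.79, 3.14, 3.14, 3.14].

INTERFACE

Orientations are given as a unit quaternion [w, x, y, z].
In Python, from bench import * gives the robot as it stands.
- The arm moves only by the tool play_rows, never from a script. Its argument "moves" is one flat list of numbers, 5 for each row, row after row: the opening, from -1 (shut) to 1 (fully open), then the shift along the tool's x, y, z in m, then the turn about the tool's z in degrees. A call has 1 to 20 rows; each row is the pose to reach, as a shift and turn from the pose commanded when the call began, along the tool's axes at that moment; what a row does not reach only later rows make up. A row lasts 1/12 s, in which the tool goes at most 41.7 mm and 7.16 degrees, less where a joint would pass 70% of its speed; a pose out of reach is approached as far as the arm can. A call with a gripper value outside its range is refused whole. The fingers move at their own pace and stop on an object; "force" is the grip in N (left out, the last holds). Time passes only in rows, so rows that repeat a pose let the fingers close. It gives the time, the measured TCP pose, the force, the opening and the grip force at its end, in the units of the state.
- sense(): the state, without advancing time (a new reading comes with each control period).
- get_image(name): name is "scene" or "side" or "wrist"; returns the picture (480x640x3 uint8, red, green, blue); there is no depth.
- camera_model(name): a dict with "fx", "fy", "cx", "cy" (pixels), "k1" (the pictures are not rectified: a ray, as slopes to the right and down, at radius r is drawn at 1 + k1 r^2 times it, then the intrinsics apply), "R" (3x3) and "t" (3): a world point X has camera coordinates R X + t. Camera axes: x right, y down, z forward; pixel columns grow to the right and rows downward; lengths in mm; the calibration is good to about 2 mm. A picture is of the moment at which its call begins: read the wrist's pose just before it. camera_model takes no time and is no camera call; for the wrist camera it gives the pose at the moment of the call.
- close_job(): hands the job in; it is judged then, once.
The state is a dict: "time": time; "joint_positions": joint angles; "dq": joint speeds; "tau": joint torques, N m; "tool_pos": TCP position; "tool_rot": TCP orientation; "wrist_force": force on the tool from outside, world axes, zero at the start; "ft_torque": the same for the moment, N m; "gripper_width": opening from 0.0 (shut) to 1.0 (fully open); "grip_force": force on a finger pad.
Only numpy, scipy, OpenCV 4.12 (cv2) and the standard library are available. Lean on these libraries where they do the work, as an engineer would, in place of code of your own. Each camera call takes 0.05 s, during which the arm holds its last target. There are 200 camera calls.

TASK

The pin of the closed case hinge has worked its way out: lay the hinge in the nest of the spring pin driver, pin head towards the striker, and let go of it. Then draw the striker back by its knob until the sear catches, without squeezing its buffer hard, ease it forward until the sear carries it and only then let go of the knob, and press the trip lever so that the blow drives the pin fully home, with the hinge left in the nest. Do not push the pin in by hand, and leave the multimeter, the solder reel and the red screwdriver where they are.

Things in the scene. Friction and masses are not known exactly. Their poses are not given: they have to be found in the camera images.
- driver: Bench spring pin driver, fixed. Grey base plate x -135..135, y -66..46 mm, 12 mm thick; origin on its underside, below the striker axis; +x = firing direction. Striker axis: along x at y = 0, z = 39 mm. Closed grey housing x -123..-14, y -24..24, top z 56 mm; knob behind it (-x), nest in front (+x), trip lever on top.
- nest (a point): Where the hinge's underside centre belongs, on the bare 86 x 50 mm bed, z = 30 mm; axes as the driver's (x 66, y -21 mm there). The hinge overhangs the bed 5 mm each side; the middle 50 mm of its long sides is free for fingers. Four corner guides, 2 mm clear of the long sides, rise 14 mm, flared to 22 mm. End towards the striker: open.
- end_stop (a point): Top centre of the face of the block that backs the blow, 46 mm past the nest point along +x, 24 mm above the bed. Touching it, the hinge has its origin at nest x = +1 mm; up to 5 mm short of that is all right, the blow pushes it up.
- case_hinge: Loose steel hinge folded shut, 0.26 to 0.49 kg, 90 (x) x 60 (y) x 18 mm (z), origin at the centre of its underside. Leaves at y -30..21 mm; round knuckle, 18 mm in diameter, along x at y = +21, z = 9 mm. In the nest its axes agree with the driver's, so that the knuckle is in line with the striker. Grip across the 60 mm.
- pin_head (a point): Centre of the outer face of the round pin head (15 mm in diameter, 3 mm thick) at the hinge's -x end, on the knuckle axis.
- hinge_pin: The hinge's pin with its head; origin: inner face of the head on the pin's axis.
- pin (a joint): How far (m) the pin stands out of the knuckle along the hinge's -x: 0 = fully home, head against the knuckle; starts at 6.5 to 8.5 mm. Tight: moves only under more than 7 N.
- striker: Sliding steel bar with a black mushroom knob (34 mm in diameter, 17 mm thick) at its rear; its frame is the driver's, shifted along -x by the draw. A neck 14 mm in diameter shows behind the housing from driver x = -127 mm to the knob's front face at x = -165 mm (at rest), z = 39 mm: fingers go over the neck in front of the knob.
- knob (a point): Point on the striker's axis in the neck, 15 mm in front of the knob's front face (driver x = -150, z = 39 mm at rest).
- draw (a joint): Draw of the striker (m) towards the driver's -x; 0 = rest. Spring 410 N per m. The sear drops in unaided once the draw passes a point hidden in the housing, 34 to 54 mm; 5 mm later it meets a rubber buffer. Eased forward from there the sear takes the load and the pull vanishes. Fired, it flies to about -14 mm and settles near 0.
- striker_face (a point): Centre of the striker's front face (18 mm in diameter); at rest 15 mm short of the front face of a hinge laid at nest x = -1 mm, so 3 to 6 mm clear of its proud pin head.
- trip_pad (a point): Centre of the top of the dark round pad (28 mm in diameter) at the front end of the trip lever over the housing, 73 mm above the desk (driver x = -21, y = 0); press it straight down.
- buffer: Rubber buffer, 5 N per mm, hidden in the rear end of the housing; meant to end the draw gently, not to be squeezed hard (20 N is too much). Its frame is the driver's.
- trip_lever: The steel trip lever on the housing, with the sear (a roller) on its rear end inside; origin on its pivot, 57 mm above the desk, driver x = -55 mm.
- trip (a joint): Angle (rad) of the trip lever: 0 = rest, grows as the pad is pressed, end stop 0.30 (pad 10 mm down). With the striker held, the sear lets go after about 6 mm at 7 to 10 N; a spring lifts the pad again.
- multimeter: Bystander: hand multimeter 150 x 80 x 40 mm behind the hinge, origin at the centre of its underside.
- solder_reel: Bystander: solder reel 54 mm in diameter, 34 mm high, between the robot and the driver, origin at the centre of its underside.
- screwdriver_red: Bystander: red-handled screwdriver 197 mm long, to the right, origin at the centre of its underside.
Not all that is in view belongs to the job. Several things have the shape of the case_hinge; the one meant has the colours described above.

How it is judged (in metres and radians):
On the way, in this order (a step that is already met when the one before it is completed fails the run):
1. the hinge lies in the nest, pin head towards the striker and still proud, and has been let go (x of case_hinge in the frame of nest between -0.006 and 0.004 m and y of case_hinge in the frame of nest between -0.0035 and 0.0035 m and z of case_hinge in the frame of nest below 0.003 m and x of pin_head in the frame of nest below -0.03 m and angle between case_hinge's own z axis and vertical below 0.08 rad and contact force between the fingers and case_hinge below 0.2 N and value of joint pin above 0.004 m), for 0.2 s.
2. the striker is drawn back and eased forward until the sear carries it, with the hand still on it (value of joint draw above 0.03 m and contact force between striker and trip_lever above 8 N and contact force between the fingers and striker above 0.3 N), for 0.05 s.
3. the striker is held by the sear alone and let go, with the hinge in the nest and its pin still proud (value of joint draw above 0.03 m and velocity of joint draw between -0.02 and 0.02 m/s and contact force between the fingers and striker below 0.2 N and value of joint pin above 0.004 m and x of case_hinge in the frame of nest between -0.006 and 0.004 m and y of case_hinge in the frame of nest between -0.0035 and 0.0035 m and z of case_hinge in the frame of nest below 0.003 m and x of pin_head in the frame of nest below -0.03 m and angle between case_hinge's own z axis and vertical below 0.08 rad), for 0.4 s.
4. the freed striker's blow has driven the pin home (value of joint pin below 0.0015 m and value of joint draw below 0.015 m and contact force between the fingers and striker below 0.2 N and contact force between the fingers and case_hinge below 0.2 N), for 0.1 s.
At the end, for the whole second after the job is handed in: the hinge lies at rest in the nest (within 3.5 mm across, 6 mm short of to 4 mm beyond the nest point along, flat to 3 mm), pin head towards the striker, pin within 1.5 mm of home, the striker back at rest (draw within 8 mm of 0) and the trip lever up (below 0.05 rad) (x of case_hinge in the frame of nest between -0.006 and 0.004 m and y of case_hinge in the frame of nest between -0.0035 and 0.0035 m and z of case_hinge in the frame of nest below 0.003 m and x of pin_head in the frame of nest below -0.03 m and angle between case_hinge's own z axis and vertical below 0.08 rad and value of joint pin below 0.0015 m and value of joint draw between -0.008 and 0.008 m and value of joint trip below 0.05 rad and linear speed of case_hinge below 0.02 m/s); the robot touches nothing.
It fails at once if the striker is strained against its buffer (more than 20 N) (contact force between striker and buffer above 20 N).
It fails at once if the pin is pushed by hand (more than 4 N between fingers and pin) (contact force between the fingers and hinge_pin above 4 N).
It fails at once if the multimeter, the solder reel or the red screwdriver is moved by more than 25 mm (distance of any of multimeter, solder_reel, screwdriver_red from where it was at the start of the episode above 0.025 m).
It also fails if it takes over 72 s, if anything falls off the work surface, if the arm or the gripper's body presses on something with over 40 N, if the wrist force passes 120 N, or if a joint passes its speed limit or range.

## Working session

There is one attempt and no reset: what is moved stays moved. The work goes in short steps, Python scripts to look and compute and a tool call to move; the robot and the scene stay as the last step left them, time stands still between calls to the robot, and variables do not carry over. Pictures are saved under pics/ and viewed, at most 10 in all, crops included, and the job is handed in when it is done.

Besides the shell and the picture viewer there is one more tool, called after "Call:" as name(argument=value, ...), one argument or row to a line, values as JSON. play_rows: Moves the arm, as the interface text tells. Its arguments: {"type":"object","properties":{"moves":{"type":"array","items":{"type":"number"}},"force":{"type":"number"}},"required":["moves"]}

```bash
mkdir -p pics; ls; python3 - <<'E'
from bench import *
import cv2,numpy as np
s=sense();print(s)
for n in("scene","side"):
    m=camera_model(n);print(n,m)
    im=get_image(n);cv2.imwrite(f"pics/{n}0.png",im[:,:,::-1])
E
```

```text
pics
{'time': 0.0, 'joint_positions': array([-1.23139352e+00,  3.53649048e-01,  1.63409955e+00,  2.09050598e-05,
        1.15518814e+00, -2.45922466e-03]), 'dq': array([-0.00150951, -0.00041855, -0.00022838,  0.00045219, -0.00184744,
        0.0003542 ]), 'tau': array([-2.73654448e-03, -5.93846905e+01, -3.34221804e+01,  6.95168925e-02,
        2.34410277e-02, -5.74785804e-05]), 'tool_pos': array([ 209.34002139, -588.39570217,  213.87792397]), 'tool_rot': array([-6.64128995e-04,  9.85427325e-01,  1.70095666e-01, -1.03260543e-04]), 'wrist_force': array([-0.12111465, -0.0768144 , -0.00957927]), 'ft_torque': array([ 0.03988086, -0.00612164, -0.00910714]), 'grip_force': 0.0, 'gripper_width': 0.9996324060990259}
scene {'fx': 500.6011201395523, 'fy': 500.6011201395523, 'cx': 322.7769760324186, 'cy': 227.79401031207746, 'k1': -0.011551225635213845, 'R': array([[ 0.52609181, -0.85006463, -0.02485019],
       [-0.49813989, -0.28434464, -0.81914881],
       [ 0.68926341,  0.44332635, -0.57304249]]), 't': array([-193.53899874,  366.97522868, 1216.58081615])}
side {'fx': 495.30197050470423, 'fy': 495.30197050470423, 'cx': 325.35330359946954, 'cy': 238.88206545974055, 'k1': -0.09245418236399904, 'R': array([[-0.93509415,  0.35438053, -0.00365703],
       [ 0.30885423,  0.80981777, -0.49880281],
       [-0.17380448, -0.46755708, -0.86670778]]), 't': array([ 427.89709325, -223.76605063, 2018.81276885])}
```

View pics/scene0.png

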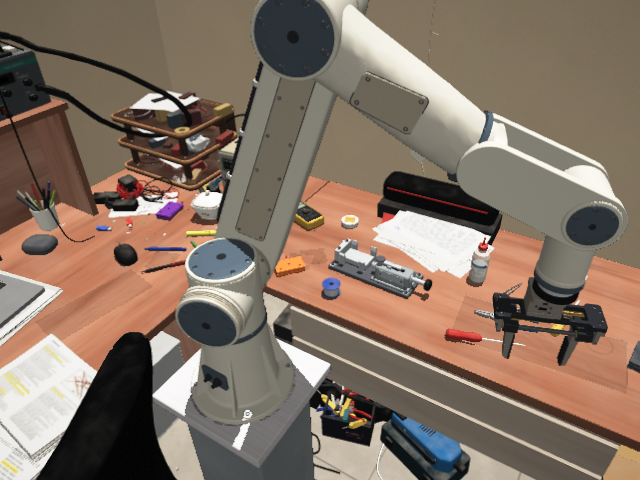

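View pics/side0.png

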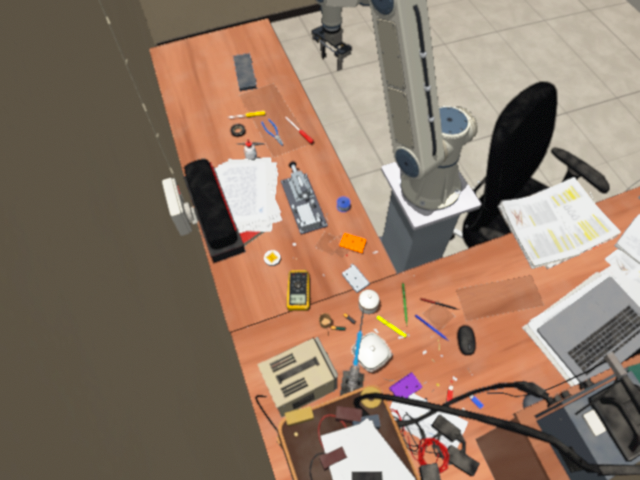

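The side view shows these candidates:
- an orange hinge at (352,242)
- a grey/steel hinge at (355,277)
- a purple one at (408,384)

The driver is at (305,200), with its knob at (293,165). The description says steel, so I'll check the grey one in a close crop.

```bash
cat > h.py <<'E'
import numpy as np,cv2
from bench import *
def ray(m,u,v):
    K=np.array([[m['fx'],0,m['cx']],[0,m['fy'],m['cy']],[0,0,1]])
    d=np.array([(u-m['cx'])/m['fx'],(v-m['cy'])/m['fy']]);s=d.copy()
    for _ in range(20): s=d/(1+m['k1']*(s@s))
    R=np.array(m['R']);o=-R.T@np.array(m['t'])
    return o,R.T@np.array([s[0],s[1],1])
def onz(m,u,v,z):
    o,d=ray(m,u,v);return o+d*(z-o[2])/d[2]
def proj(m,X):
    c=np.array(m['R'])@np.array(X,float)+m['t'];s=c[:2]/c[2];s=s*(1+m['k1']*(s@s))
    return np.array([m['fx']*s[0]+m['cx'],m['fy']*s[1]+m['cy']])
E
python3 - <<'E'
from h import *
im=cv2.imread("pics/side0.png");
a=cv2.resize(im[220:300,300:400],None,fx=5,fy=5,interpolation=cv2.INTER_CUBIC)
b=cv2.resize(im[150:250,265:365],None,fx=4,fy=4,interpolation=cv2.INTER_CUBIC)
c=np.zeros((400,900,3),np.uint8);c[:,:500]=a;c[:,500:]=b
c=cv2.resize(c,(800,356));cv2.imwrite("pics/c1.png",c)
m=camera_model("side")
for n,u,v,z in [("steel",355,277,18),("orange",352,242,18),("knob",293,165,50),("stopend",312,228,12),("meter",299,290,40),("reel",343,204,34),("purple",408,384,18)]: print(n,onz(m,u,v,z).round())
print(proj(camera_model('scene'),onz(m,355,277,18)))
E
```

```text
steel [451. 286.  18.]
orange [406. 147.  18.]
knob [ 501. -255.   50.]
stopend [525.  32.  12.]
meter [660. 272.  40.]
reel [378. -15.  34.]
purple [437. 705.  18.]
[262.0066862 241.8874921]
```

View pics/c1.png

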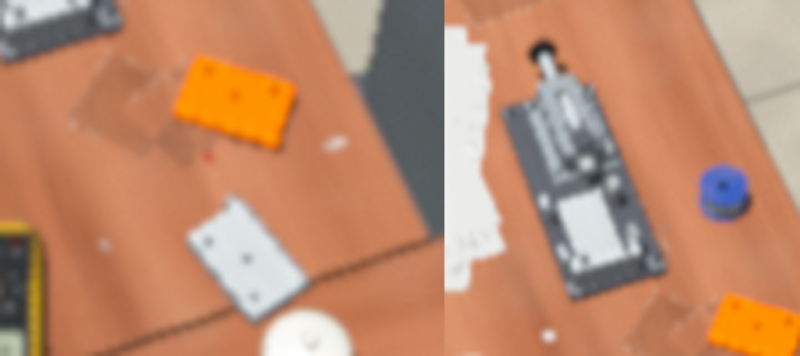

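The steel hinge is at crop (248,258), and its pin stub shows at the upper corner (230,198). It is upright with its -x end pointing towards -y in the world. The driver's knob is at the far -y end and its nest at the +y end. Next I'll take close wrist views.

```bash
cat >> h.py <<'E'
from scipy.spatial.transform import Rotation as Ro
def toolR(s=None):
    q=(s or sense())['tool_rot'];return Ro.from_quat([q[1],q[2],q[3],q[0]]).as_matrix()
def go(target,heading=None):
    "shift in tool axes (m) and turn (deg) to put TCP at target mm, tool x at world heading deg"
    s=sense();T=toolR(s);d=T.T@(np.array(target,float)-s['tool_pos'])/1000
    h=np.degrees(np.arctan2(T[1,0],T[0,0]))
    t=None if heading is None else -((heading-h+180)%360-180)
    print("t",round(s['time'],2),"pos",s['tool_pos'].round(1),"head",h.round(2),"tilt z",T[:,2].round(4),"shift",d.round(4),"turn",t,"F",s['wrist_force'].round(1),"w",round(s['gripper_width'],3))
E
python3 - <<'E'
from h import *
m=camera_model('wrist');R=np.array(m['R']);o=-R.T@m['t'];T=toolR();p=sense()['tool_pos']
print(m['fx'],m['k1'],"cam in tool",T.T@(o-p),"cam axes in tool\n",T.T@R.T)
go([480,-120,330],85)
E
```

```text
382.53402344724407 -0.06957885006534793 cam in tool [  76.62087811    0.99199683 -170.10002376] cam axes in tool
 [[-6.47611526e-04 -9.61784499e-01 -2.73806791e-01]
 [ 9.99999410e-01 -8.61622186e-04  6.61355832e-04]
 [-8.71999793e-04 -2.73806201e-01  9.61784489e-01]]
t 0.1 pos [ 209.3 -588.4  213.9] head 19.58 tilt z [-4.0e-04  1.2e-03 -1.0e+00] shift [ 0.412  -0.3508 -0.1156] turn -65.41849389945128 F [ 0.9  0.2 -0.5] w 1.001
```

```bash
python3 - <<'E'
from h import *
go([480,-70,250],85)
E
```

```text
t 0.1 pos [ 209.3 -588.4  213.9] head 19.58 tilt z [-4.0e-04  1.2e-03 -1.0e+00] shift [ 0.4288 -0.3978 -0.0356] turn -65.41849389945128 F [ 0.9  0.2 -0.5] w 1.001
```

Call:
play_rows(
  moves=[1,0.03,-0.028,-0.004,-6,1,0.06,-0.056,-0.008,-10,1,0.09,-0.084,-0.012,-15,1,0.12,-0.112,-0.015,-20,1,0.15,-0.14,-0.02,-25,1,0.18,-0.167,-0.02,-30,1,0.21,-0.195,-0.025,-35,1,0.24,-0.223,-0.025,-40,1,0.27,-0.25,-0.03,-45,1,0.3,-0.278,-0.03,-50,1,0.33,-0.306,-0.035,-55,1,0.36,-0.334,-0.035,-60,1,0.39,-0.362,-0.035,-65,1,0.42,-0.39,-0.035,-65,1,0.429,-0.398,-0.035,-65,1,0.429,-0.398,-0.035,-65,1,0.429,-0.398,-0.035,-65,1,0.429,-0.398,-0.035,-65],
)

```text
time: 1.6
tool_pos: [479.6, -71.0, 249.3]
tool_rot: [-0.0, 0.74, 0.673, -0.0]
wrist_force: [-0.2, 0.1, 0.1]
gripper_width: 1.001
grip_force: 0.0
```

```bash
python3 - <<'E'
from h import *
import json
go([420,290,250],None)
m=camera_model('wrist');im=get_image('wrist')
np.save('pics/m1.npy',m,allow_pickle=True);cv2.imwrite('pics/w1.png',im[:,:,::-1])
E
```

```text
t 1.6 pos [479.6 -71.  249.3] head 84.56 tilt z [-9.e-04 -4.e-04 -1.e+00] shift [ 0.3537 -0.0935 -0.0008] turn None F [-0.2  0.1  0.1] w 1.001
```

View pics/w1.png

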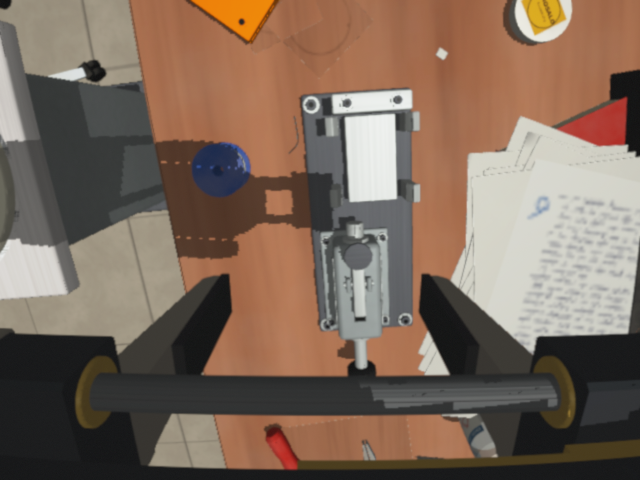

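The wrist view shows the driver clearly:
- **Plate corners:** (303,92), (411,89), (321,332) and (412,326).
- **White bed:** (343,115) to (396,200).
- **Trip pad:** (357,255).
- **Knob:** (361,372).
- **Reel:** (221,169).

I'll cast these pixels onto their heights and fit a 2D rigid pose.

```bash
cat >> h.py <<'E'
def fit2(P,Q):
    "driver-frame P (n,2) -> world Q; returns heading deg, translation, residuals"
    P=np.array(P,float);Q=np.array(Q,float);p=(P-P.mean(0))@[1,1j];q=(Q-Q.mean(0))@[1,1j]
    a=np.angle((np.conj(p)*q).sum());R=np.array([[np.cos(a),-np.sin(a)],[np.sin(a),np.cos(a)]])
    t=Q.mean(0)-R@P.mean(0);return np.degrees(a),t,Q-(P@R.T+t)
E
python3 - <<'E'
from h import *
m=np.load('pics/m1.npy',allow_pickle=True).item();im=cv2.imread('pics/w1.png')
g=im.min(2);mask=(g>215).astype(np.uint8)[100:215,330:410]
c=max(cv2.findContours(mask,0,2)[0],key=cv2.contourArea);r=cv2.minAreaRect(c);b=cv2.boxPoints(r)+[330,100];print(r,b.round(1))
for p in b: print(onz(m,*p,30).round(1))
gray=cv2.cvtColor(im,6)
for a in [(303,92),(411,89),(321,332),(412,326)]:print(a,onz(m,*a,12).round(1))
pix=[(303,92,12,135,46),(411,89,12,135,-66),(321,332,12,-135,46),(412,326,12,-135,-66),(357,255,73,-21,0)]
Q=[onz(m,u,v,z)[:2] for u,v,z,_,_ in pix];P=[x[3:] for x in pix]
a,t,res=fit2(P,Q);print(a,t,res.round(1))
E
```

```text
((41.879249572753906, 57.47735595703125), (83.83580017089844, 48.1530647277832), 86.58341979980469) [[345.3 117.1]
 [393.4 114.2]
 [398.4 197.9]
 [350.3 200.8]]
[507.4  12.   30. ]
[554.5  10.4  30. ]
[555.4 -73.2  30. ]
[505.7 -71.5  30. ]
(303, 92) [467.9  40.8  12. ]
(411, 89) [576.8  33.8  12. ]
(321, 332) [ 459.3 -230.8   12. ]
(412, 326) [ 568.6 -233.6   12. ]
88.0670952791206 [507.8244145  -96.70007612] [[ 1.4  1.1]
 [-1.5 -2.2]
 [ 2.  -0.7]
 [-0.7  0.3]
 [-1.3  1.6]]
```

Call:
play_rows(
  moves=[1,0.03,-0.008,0,0,1,0.06,-0.016,0,0,1,0.09,-0.024,0,0,1,0.12,-0.032,0,0,1,0.15,-0.04,0,0,1,0.18,-0.048,0,0,1,0.21,-0.056,0,0,1,0.24,-0.064,0,0,1,0.27,-0.072,0,0,1,0.3,-0.08,0,0,1,0.33,-0.08,0,0,1,0.35,-0.08,0,0,1,0.35,-0.08,0,0,1,0.35,-0.08,0,0,1,0.35,-0.08,0,0],
)

```text
time: 2.9
tool_pos: [433.8, 284.3, 249.4]
tool_rot: [0.0, 0.74, 0.672, -0.0]
wrist_force: [0.1, -0.4, -0.6]
gripper_width: 1.002
grip_force: 0.0
```

```bash
python3 - <<'E'
from h import *
go([451,286,150],None)
m=camera_model('wrist');im=get_image('wrist')
np.save('pics/m2.npy',m,allow_pickle=True);cv2.imwrite('pics/w2.png',im[:,:,::-1])
E
```

```text
t 2.9 pos [433.8 284.3 249.4] head 84.51 tilt z [-5.e-04 -9.e-04 -1.e+00] shift [0.0034 0.017  0.0994] turn None F [ 0.1 -0.4 -0.6] w 1.002
```

View pics/w2.png

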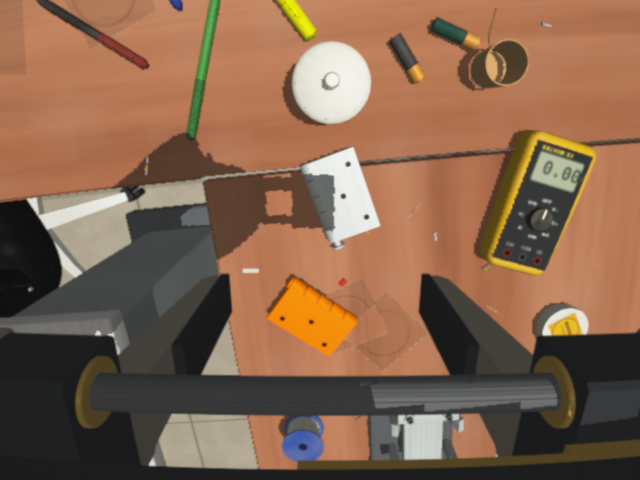

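The close wrist view confirms the target is the silver hinge at about (342,196). Its knuckle is on the left, the pin head is at (336,243) pointing towards -y, and the corners are (302,165), (352,148), (380,224) and (325,245). The orange decoy is at (312,316).

```bash
python3 - <<'E'
from h import *
m=np.load('pics/m2.npy',allow_pickle=True).item();im=cv2.imread('pics/w2.png')
hs=cv2.cvtColor(im,cv2.COLOR_BGR2HSV)
k=((hs[:,:,1]<60)&(hs[:,:,2]>60)).astype(np.uint8);k[:140]=0;k[250:]=0;k[:,:290]=0;k[:,395:]=0
c=max(cv2.findContours(k,0,2)[0],key=cv2.contourArea);print(cv2.contourArea(c),cv2.approxPolyDP(c,4,True)[:,0].tolist())
for a in [(352,148),(380,224),(302,165),(325,245)]:print(a,onz(m,*a,18).round(1))
print('pin',onz(m,336,243,9+7).round(1))
# +x/-x leaf edge heading
A=onz(m,352,148,18);B=onz(m,380,224,18);d=A-B;print(np.linalg.norm(d),np.degrees(np.arctan2(d[1],d[0])))
E
```

```text
4719.5 [[394, 159], [359, 162], [349, 147], [290, 169], [302, 172], [334, 249], [344, 245], [341, 239], [380, 225], [360, 163]]
(352, 148) [466.7 336.1  18. ]
(380, 224) [490.6 252.7  18. ]
(302, 165) [413.6 323.8  18. ]
(325, 245) [429.  234.8  18. ]
pin [441.2 235.3  16. ]
86.72488878376 106.03015918669675
```

```bash
python3 - <<'E'
from h import *
go([450,286,80],105.5)
E
```

```text
t 2.95 pos [433.8 284.2 249.5] head 84.49 tilt z [-4.e-04 -7.e-04 -1.e+00] shift [0.0034 0.016  0.1695] turn -21.007193810716075 F [0.  0.7 0.1] w 1.001
```

Call:
play_rows(
  moves=[1,0.001,0.004,0.03,-6,1,0.002,0.008,0.06,-12,1,0.003,0.012,0.09,-18,1,0.0034,0.016,0.12,-21,1,0.0034,0.016,0.15,-21,1,0.0034,0.016,0.17,-21,1,0.0034,0.016,0.17,-21,1,0.0034,0.016,0.17,-21,1,0.0034,0.016,0.17,-21],
)

```text
time: 3.7
tool_pos: [450.8, 287.5, 80.9]
tool_rot: [0.0, 0.605, 0.796, 0.001]
wrist_force: [0.3, -0.2, -0.1]
gripper_width: 1.002
grip_force: 0.0
```

```bash
python3 - <<'E'
from h import *
go([450,286,4],None)
m=camera_model('wrist');im=get_image('wrist')
np.save('pics/m3.npy',m,allow_pickle=True);cv2.imwrite('pics/w3.png',im[:,:,::-1])
E
```

```text
t 3.7 pos [450.8 287.5  80.9] head 105.53 tilt z [ 1.2e-03  7.0e-04 -1.0e+00] shift [-0.0013 -0.0013  0.0769] turn None F [ 0.3 -0.2 -0.1] w 1.002
```

View pics/w3.png

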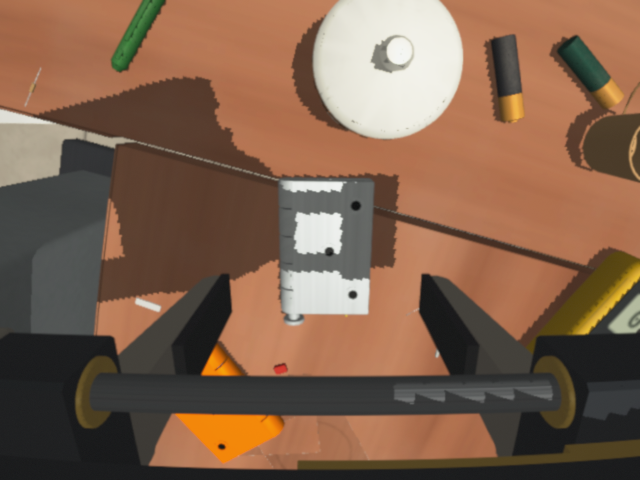

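The hinge is well aligned. Its leaf corners are at (374,181) and (368,314), the knuckle side runs from (281,181) to (285,314), and the pin head is at (293,319).

```bash
python3 - <<'E'
from h import *
m=np.load('pics/m3.npy',allow_pickle=True).item()
P=[(45,-30),(-45,-30)];Q=[onz(m,374,181,18)[:2],onz(m,368,314,18)[:2]]
print(Q,fit2(P,Q))
for y,a in [(30,(279,181)),(30,(285,314))]:print(onz(m,*a,10))
go([450,286,4],None)
E
```

```text
[array([467.27919113, 338.0400183 ]), array([490.45470891, 251.25423352])] (np.float64(104.95153464886546), array([449.8826177 , 286.90706905]), array([[ 0.0223264 , -0.08360608],
       [-0.0223264 ,  0.08360608]]))
[410.78742903 321.25991358  10.        ]
[436.61116101 232.07701847  10.        ]
t 3.75 pos [451.1 287.9  81.3] head 105.54 tilt z [ 0.0021  0.0013 -1.    ] shift [-0.0016 -0.0017  0.0773] turn None F [-0.2 -0.6  0.7] w 1.0
```

Call:
play_rows(
  moves=[1,-0.001,-0.001,0.03,0.5,1,-0.001,-0.001,0.055,0.5,1,-0.001,-0.001,0.07,0.5,1,-0.001,-0.001,0.076,0.5,1,-0.001,-0.001,0.076,0.5,-1,-0.001,-0.001,0.076,0.5,-1,-0.001,-0.001,0.076,0.5,-1,-0.001,-0.001,0.076,0.5,-1,-0.001,-0.001,0.076,0.5,-1,-0.001,-0.001,0.076,0.5,-1,-0.001,-0.001,0.076,0.5,-1,-0.001,-0.001,0.076,0.5,-1,-0.001,-0.001,0.076,0.5],
  force=30,
)

```text
time: 4.83
tool_pos: [449.9, 287.0, 4.3]
tool_rot: [0.0, 0.608, 0.794, 0.001]
wrist_force: [0.1, -0.7, 7.3]
gripper_width: 0.646
grip_force: 30.0
```

```bash
python3 - <<'E'
from h import *
print(sense()['grip_force']);go([450,286,150],None)
E
```

```text
29.996679425239563
t 4.83 pos [449.9 287.    4.3] head 105.09 tilt z [ 1.3e-03  8.0e-04 -1.0e+00] shift [-0.0009  0.     -0.1457] turn None F [ 0.1 -0.7  7.3] w 0.646
```

```bash
cat >> h.py <<'E'
def drv(x,y,z,a=88.07,t=(507.82,-96.70)):
    c,s=np.cos(np.radians(a)),np.sin(np.radians(a));return [t[0]+c*x-s*y,t[1]+s*x+c*y,z]
E
python3 - <<'E'
from h import *
print(drv(-31,-21,150),drv(66,-21,30));go(drv(-31,-21,150),88.07)
E
```

```text
[np.float64(527.7640540709122), np.float64(-128.38966246611872), 150] [np.float64(531.0308670896361), np.float64(-31.444688729979635), 30]
t 4.83 pos [449.9 287.    4.3] head 105.09 tilt z [ 1.3e-03  8.0e-04 -1.0e+00] shift [-0.4212 -0.0328 -0.1459] turn 17.0198867262244 F [ 0.1 -0.7  7.3] w 0.646
```

Call:
play_rows(
  moves=[-1,0,0,-0.02,0,-1,0,0,-0.05,0,-1,0,0,-0.08,0,-1,-0.02,-0.002,-0.11,2,-1,-0.05,-0.004,-0.13,4,-1,-0.09,-0.007,-0.146,6,-1,-0.13,-0.01,-0.146,8,-1,-0.17,-0.013,-0.146,10,-1,-0.21,-0.016,-0.146,12,-1,-0.25,-0.02,-0.146,14,-1,-0.29,-0.023,-0.146,16,-1,-0.33,-0.026,-0.146,17,-1,-0.37,-0.029,-0.146,17,-1,-0.4,-0.031,-0.146,17,-1,-0.421,-0.033,-0.146,17,-1,-0.421,-0.033,-0.146,17,-1,-0.421,-0.033,-0.146,17,-1,-0.421,-0.033,-0.146,17,-1,-0.421,-0.033,-0.146,17],
)

```text
time: 6.42
tool_pos: [526.4, -127.5, 149.3]
tool_rot: [-0.0, 0.719, 0.695, -0.0]
wrist_force: [0.9, 0.4, -3.2]
gripper_width: 0.65
grip_force: 30.0
```

```bash
python3 - <<'E'
from h import *
go(drv(66,-21,60),88.07)
m=camera_model('wrist');im=get_image('wrist')
np.save('pics/m4.npy',m,allow_pickle=True);cv2.imwrite('pics/w4.png',im[:,:,::-1])
E
```

```text
t 6.42 pos [ 526.4 -127.5  149.3] head 88.13 tilt z [-9.e-04  4.e-04 -1.e+00] shift [0.0961 0.0016 0.0893] turn 0.0634794415466331 F [ 0.9  0.4 -3.2] w 0.65
```

View pics/w4.png

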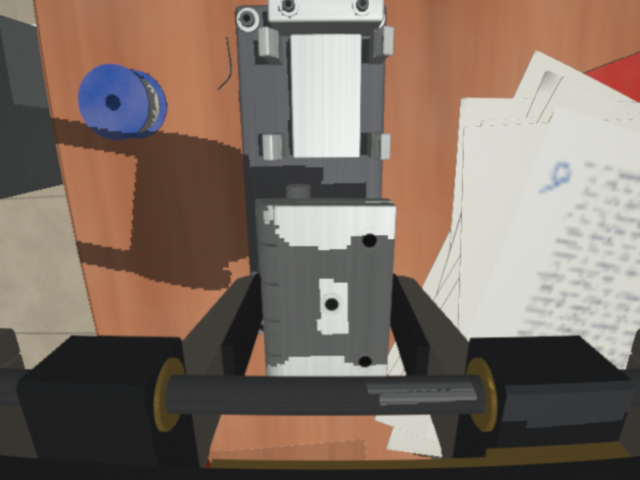

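The nest is in clear view. The bed's left edge is at column ~292, its right edge at ~360 and its near edge at row ~157. The end-stop face is near row 30, and the held hinge's front edge is at row ~204. I'll refine these edges to sub-pixel.

```bash
python3 - <<'E'
from h import *
m=np.load('pics/m4.npy',allow_pickle=True).item();g=cv2.cvtColor(cv2.imread('pics/w4.png'),6).astype(float)
def edge(p,sgn):
    d=np.diff(cv2.GaussianBlur(p.reshape(1,-1),(5,1),0)[0])*sgn;i=int(d.argmax())
    w=np.clip(d[max(i-2,0):i+3],0,None);return (w*np.arange(max(i-2,0),max(i-2,0)+len(w))).sum()/w.sum()+.5
L=np.array([(edge(g[v,280:305],1)+280,v) for v in range(60,128,4)])
R=np.array([(edge(g[v,350:372],-1)+350,v) for v in range(60,128,4)])
N=np.array([(u,edge(g[148:172,u],-1)+148) for u in range(300,354,4)])
H=np.array([(u,edge(g[192:214,u],1)+192) for u in range(285,385,8)])
for n,E,z in(("L",L,30),("R",R,30),("N",N,30)):
    W=np.array([onz(m,*e,z)[:2] for e in E]);vx,vy,x0,y0=cv2.fitLine(W.astype(np.float32),cv2.DIST_HUBER,0,.01,.01).ravel()
    D=(W-[507.82,-96.70]);c,s=np.cos(np.radians(88.07)),np.sin(np.radians(88.07));D=np.c_[D@[c,s],D@[-s,c]]
    print(n,"head",np.degrees(np.arctan2(vy,vx)).round(2),"drv mean",np.median(D,0).round(2),D.std(0).round(2),E[0],E[-1])
# hinge front edge in tool frame: top z = TCP z -4.3+18
s=sense();T=toolR(s)
W=np.array([T.T@(onz(m,*e,s['tool_pos'][2]+13.7)-s['tool_pos']) for e in H]);print(H[[0,-1]],np.median(W,0),np.polyfit(W[:,1],W[:,0],1))
E
```

```text
L head 88.67 drv mean [70.43  4.77] [13.48  0.16] [290.64215485  60.        ] [292.25787402 124.        ]
R head 88.24 drv mean [ 70.46 -44.35] [13.48  0.08] [360.57427536  60.        ] [359.63690761 124.        ]
N head -1.68 drv mean [ 24.39 -20.  ] [ 0.05 12.02] [300.         156.83371298] [352.         156.63642891]
[[285.         205.50723938]
 [381.         205.76035782]] [ 44.40655181   2.86305974 -13.68710778] [-3.98131790e-03  4.43983344e+01]
```

```bash
python3 - <<'E'
from h import *
m=np.load('pics/m4.npy',allow_pickle=True).item()
s=sense();T=toolR(s)
for p in [(395,207),(260,207)]: print((T.T@(onz(m,*p,s['tool_pos'][2]+13.7)-s['tool_pos'])).round(1))
go(drv(66.5,-19.8,75),88.3)
E
```

```text
[ 43.8  28.7 -13.7]
[ 43.9 -27.6 -13.7]
t 6.47 pos [ 526.5 -127.4  149.4] head 88.15 tilt z [-6.e-04  4.e-04 -1.e+00] shift [0.0965 0.0003 0.0744] turn -0.14613290827753644 F [ 0.   0.  -3.5] w 0.645
```

Call:
play_rows(
  moves=[-1,0.025,0.001,0,0,-1,0.055,0.001,0.01,0,-1,0.08,0.001,0.03,0,-1,0.095,0.001,0.055,0,-1,0.0965,0.001,0.07,0,-1,0.0965,0.001,0.074,0,-1,0.0965,0.001,0.074,0,-1,0.0965,0.001,0.074,0],
)

```text
time: 7.13
tool_pos: [531.5, -32.0, 76.2]
tool_rot: [0.0, 0.719, 0.695, 0.0]
wrist_force: [0.6, -0.8, -3.3]
gripper_width: 0.648
grip_force: 30.0
```

```bash
python3 - <<'E'
from h import *
go(drv(66.5,-20.5,34.5),88.3)
m=camera_model('wrist');im=get_image('wrist')
np.save('pics/m5.npy',m,allow_pickle=True);cv2.imwrite('pics/w5.png',cv2.resize(im[60:400,160:500,::-1],None,fx=1.75,fy=1.75))
E
```

```text
t 7.13 pos [531.5 -32.   76.2] head 88.12 tilt z [ 4.e-04 -1.e-04 -1.e+00] shift [ 0.001  -0.001   0.0417] turn -0.17980175111256358 F [ 0.6 -0.8 -3.3] w 0.648
```

View pics/w5.png

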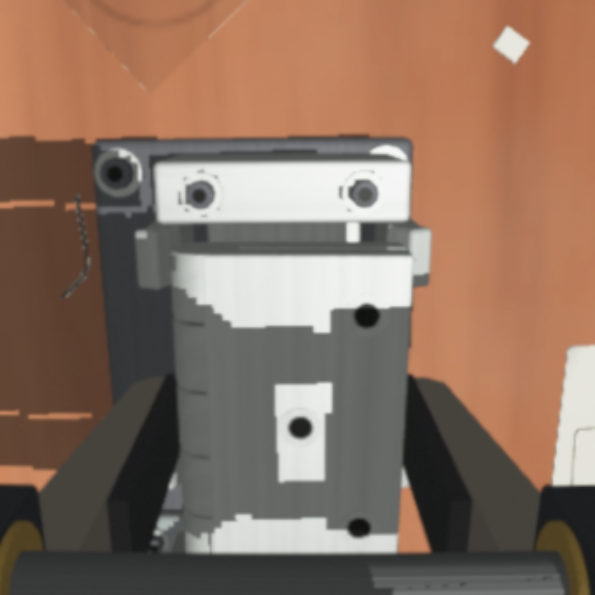

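The hinge is over the nest between the front guides, which show in the crop at columns 137–173 and 412–430. I'll compare the guide centre with the hinge centre in tool y before lowering.

```bash
python3 - <<'E'
from h import *
m=np.load('pics/m5.npy',allow_pickle=True).item();s=sense();T=toolR(s);p=s['tool_pos']
f=lambda u,v,z:(T.T@(onz(m,u/1.75+160,v/1.75+60,z)-p)).round(2)
for z in(44,52): print(z,f(137,255,z),f(430,255,z),(f(137,255,z)+f(430,255,z))/2)
print("hinge",f(412,258,p[2]+13.7),f(173,258,p[2]+8),"stop face",f(155,222,54),f(410,222,54))
go(drv(66.5,-20.5,34.5),88.3)
E
```

```text
44 [ 35.37 -47.54  32.53] [35.31 42.86 32.65] [35.34 -2.34 32.59]
52 [ 36.99 -45.69  24.53] [36.94 41.13 24.65] [36.965 -2.28  24.59 ]
hinge [ 44.01  28.59 -13.66] [ 42.85 -29.28  -8.04] stop face [ 47.11 -39.41  22.54] [47.07 34.34 22.64]
t 7.18 pos [531.9 -32.2  76.6] head 88.09 tilt z [ 1.4e-03 -1.0e-04 -1.0e+00] shift [ 0.0013 -0.0014  0.0421] turn -0.21408618563103232 F [ 0.  -0.  -2.6] w 0.643
```

Call:
play_rows(
  moves=[-1,0.0005,-0.002,0,0,-1,0.0005,-0.002,0.005,0,-1,0.0005,-0.002,0.012,0,-1,0.0005,-0.002,0.02,0,-1,0.0005,-0.002,0.025,0,-1,0.0005,-0.002,0.03,0,-1,0.0005,-0.002,0.034,0,-1,0.0005,-0.002,0.037,0,-1,0.0005,-0.002,0.039,0,-1,0.0005,-0.002,0.041,0,-1,0.0005,-0.002,0.041,0,-1,0.0005,-0.002,0.041,0],
)

```text
time: 8.18
tool_pos: [529.3, -31.6, 34.7]
tool_rot: [0.0, 0.719, 0.695, 0.0]
wrist_force: [-0.6, 0.8, -2.6]
gripper_width: 0.642
grip_force: 30.0
```

```bash
python3 - <<'E'
from h import *
go(drv(66.5,-20.5,34.5),88.3)
E
```

```text
t 8.18 pos [529.3 -31.6  34.7] head 88.08 tilt z [ 1.e-04 -0.e+00 -1.e+00] shift [0.0007 0.0013 0.0002] turn -0.21764406053029006 F [-0.6  0.8 -2.6] w 0.642
```

Call:
play_rows(
  moves=[-1,0,0,0.0006,0,-1,0,0,0.0012,0,-1,0,0,0.0016,0,-1,0,0,0.0016,0,-1,0,0,0.0016,0],
)

```text
time: 8.6
tool_pos: [529.4, -31.6, 34.2]
tool_rot: [0.0, 0.719, 0.695, 0.0]
wrist_force: [-4.6, -0.0, 12.6]
gripper_width: 0.646
grip_force: 30.0
```

Call:
play_rows(
  moves=[0.75,0,0,0,0,0.75,0,0,0,0,0.75,0,0,0,0,0.75,0,0,0,0,0.75,0,0,0,0,0.75,0,0,-0.02,0,0.75,0,0,-0.06,0,0.75,0,0,-0.1,0,0.75,-0.04,0,-0.11,0,0.75,-0.08,0,-0.11,0,0.75,-0.11,0,-0.11,0,0.75,-0.11,0,-0.11,0,0.75,-0.11,0,-0.11,0],
)

```text
time: 9.68
tool_pos: [525.3, -142.8, 143.0]
tool_rot: [0.0, 0.72, 0.694, 0.0]
wrist_force: [0.4, 0.4, -0.1]
gripper_width: 0.874
grip_force: 0.0
```

```bash
python3 - <<'E'
from h import *
go(drv(-140,-0,150),88.3)
m=camera_model('wrist');im=get_image('wrist')
np.save('pics/m6.npy',m,allow_pickle=True);cv2.imwrite('pics/w6.png',im[:,:,::-1])
E
```

```text
t 9.68 pos [ 525.3 -142.8  143. ] head 87.92 tilt z [ 1.e-04  0.e+00 -1.e+00] shift [-0.0945 -0.0188 -0.007 ] turn -0.3793410781090927 F [ 0.4  0.4 -0.1] w 0.874
```

View pics/w6.png

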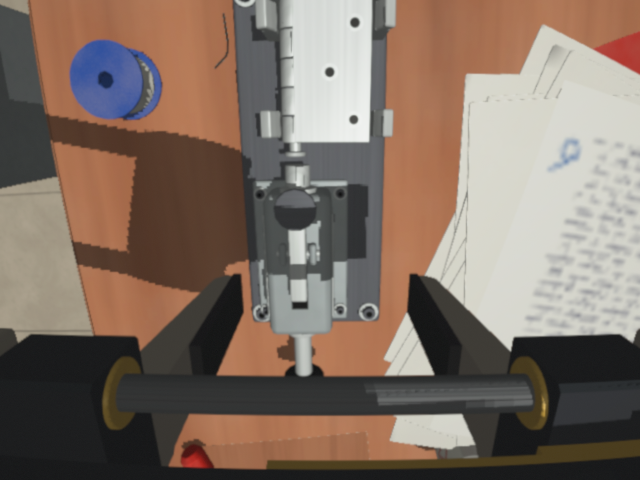

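The hinge lies flat between the guides. The pin head is at (292,154), with a gap before the striker face at row ~166. The trip pad is at (295,210), and the neck at (303,350) sits in front of the knob at (304,372).

```bash
python3 - <<'E'
from h import *
m=np.load('pics/m6.npy',allow_pickle=True).item()
def D(u,v,z):
    w=onz(m,u,v,z)[:2];d=w-[507.82,-96.70];c,s=np.cos(np.radians(88.07)),np.sin(np.radians(88.07));return np.array([d@[c,s],d@[-s,c]]).round(1),w.round(1)
for n,a in dict(guideL=(260,123,50),guideR=(392,123,50),leafR=(369,141,48),leafRtop=(372,20,48),knL=(283,141,39),pin=(292,154,39),pad=(295,210,73),houseL=(274,325,56),houseR=(331,325,56),neck1=(303,338,46),neck2=(304,360,46),knobfront=(304,366,50),plateL=(249,320,12),plateR=(379,318,12)).items(): print(n,*D(*a))
E
```

```text
guideL [33.4 24.1] [484.8 -62.5]
guideR [ 33.1 -63.6] [572.5 -65.7]
leafR [ 21.3 -48.8] [557.3 -77.1]
leafRtop [ 96.9 -49.1] [560.1  -1.5]
knL [21.2 10.3] [498.2 -75.2]
pin [12.1  4.2] [504.  -84.4]
pad [-20.9   0.4] [ 506.8 -117.6]
houseL [-112.8   19.8] [ 484.2 -208.8]
houseR [-112.9  -23.1] [ 527.1 -210.3]
neck1 [-129.9   -1.2] [ 504.6 -226.6]
neck2 [-150.2   -1.5] [ 504.3 -246.9]
knobfront [-153.1   -1.7] [ 504.3 -249.8]
plateL [-132.5   48.2] [ 455.2 -227.5]
plateR [-130.9  -66. ] [ 569.3 -229.7]
```

```bash
python3 - <<'E'
from h import *
go(drv(-149,-1,110),88.3)
E
```

```text
t 9.73 pos [ 525.2 -141.7  142.8] head 87.99 tilt z [-4.e-04  4.e-04 -1.e+00] shift [-0.1046 -0.0177  0.0327] turn -0.31393591838755697 F [-0.2  0.2  0. ] w 0.875
```

Call:
play_rows(
  moves=[0.75,-0.03,-0.005,0,0,0.75,-0.06,-0.01,0.01,0,0.75,-0.09,-0.015,0.02,0,0.75,-0.1046,-0.0177,0.032,0,0.75,-0.1046,-0.0177,0.032,0,0.75,-0.1046,-0.0177,0.032,0,0.75,-0.1046,-0.0177,0.032,0],
)

```text
time: 10.32
tool_pos: [504.6, -244.1, 111.1]
tool_rot: [-0.0, 0.719, 0.695, 0.0]
wrist_force: [0.8, 0.2, -0.3]
gripper_width: 0.872
grip_force: 0.0
```

```bash
python3 - <<'E'
from h import *
go(drv(-149,-1,20),88.3)
m=camera_model('wrist');im=get_image('wrist')
np.save('pics/m7.npy',m,allow_pickle=True);cv2.imwrite('pics/w7.png',im[:,:,::-1])
E
```

```text
t 10.32 pos [ 504.6 -244.1  111.1] head 88.12 tilt z [-3.e-04  6.e-04 -1.e+00] shift [-0.0017 -0.0007  0.0911] turn -0.17701212977567593 F [ 0.8  0.2 -0.3] w 0.872
```

View pics/w7.png

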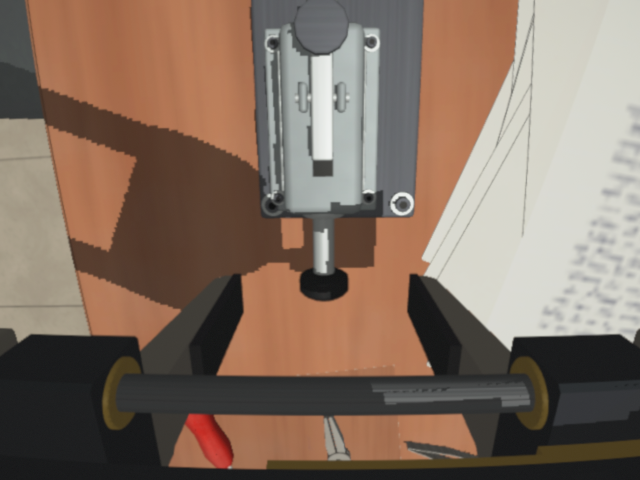

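The wrist view shows the neck at columns 313–334 (row 245) and the knob at columns 299–348, rows 267–300. The screwdriver handle at (210,440) is well clear.

```bash
python3 - <<'E'
from h import *
m=np.load('pics/m7.npy',allow_pickle=True).item();s=sense();T=toolR(s);p=s['tool_pos']
f=lambda u,v,z:(T.T@(onz(m,u,v,z)-p)).round(1)
print("neck",f(313,245,39),f(334,245,39),"far",f(323.5,222,39),"knob top front",f(323,276,56),"knob bottom front",f(323,267,22),"rear top",f(323,300,56),"knob L/R at z39",f(299,281,39),f(348,281,39),"house rear",f(323,212,40))
E
```

```text
neck [ 0.4 -8.5 72.4] [ 0.3  5.4 72.4] far [16.1 -1.5 72.4] knob top front [-14.8  -1.8  55.4] knob bottom front [-21.6  -2.   89.4] rear top [-31.5  -1.9  55.4] knob L/R at z39 [-25.4 -18.3  72.4] [-25.4  15.1  72.4] house rear [23.  -1.8 71.4]
```

Call:
play_rows(
  moves=[0.75,0,-0.0012,0.02,0,0.75,0,-0.0012,0.05,0,0.75,0,-0.0012,0.075,0,0.75,0,-0.0012,0.088,0,0.75,0,-0.0012,0.09,0,0.75,0,-0.0012,0.09,0,-1,0,-0.0012,0.09,0,-1,0,-0.0012,0.09,0,-1,0,-0.0012,0.09,0,-1,0,-0.0012,0.09,0,-1,0,-0.0012,0.09,0,-1,0,-0.0012,0.09,0,-1,0,-0.0012,0.09,0,-1,0,-0.0012,0.09,0,-1,0,-0.0012,0.09,0,-1,0,-0.0012,0.09,0],
  force=12,
)

```text
time: 11.7
tool_pos: [503.0, -245.4, 20.9]
tool_rot: [-0.0, 0.719, 0.695, -0.0]
wrist_force: [-0.7, 0.4, 0.3]
gripper_width: 0.174
grip_force: 0.0
```

```bash
python3 - <<'E'
from h import *
go(drv(-149,-1,20),88.3)
E
```

```text
t 11.7 pos [ 503.  -245.4   20.9] head 88.08 tilt z [-1.e-04  1.e-04 -1.e+00] shift [-0.0002  0.0008  0.0009] turn -0.22228481089899788 F [-0.7  0.4  0.3] w 0.174
```

Call:
play_rows(
  moves=[-1,0,0,0,0,-1,0,0,0,0,-1,0,0,0,0,-1,-0.003,0,0,0,-1,-0.006,0,0,0,-1,-0.009,0,0,0,-1,-0.012,0,0,0,-1,-0.015,0,0,0,-1,-0.018,0,0,0,-1,-0.021,0,0,0,-1,-0.024,0,0,0,-1,-0.027,0,0,0,-1,-0.03,0,0,0,-1,-0.03,0,0,0,-1,-0.03,0,0,0],
)

```text
time: 12.95
tool_pos: [502.6, -274.2, 20.9]
tool_rot: [-0.001, 0.719, 0.695, 0.001]
wrist_force: [6.4, 9.6, -1.8]
gripper_width: 0.148
grip_force: 12.0
```

Call:
play_rows(
  moves=[-1,-0.002,0.0004,0,0,-1,-0.004,0.0008,0,0,-1,-0.006,0.0008,0,0,-1,-0.008,0.0008,0,0,-1,-0.008,0.0008,0,0,-1,-0.008,0.0008,0,0],
)

```text
time: 13.45
tool_pos: [502.4, -281.3, 20.9]
tool_rot: [-0.002, 0.719, 0.695, 0.001]
wrist_force: [5.7, 14.1, 3.1]
gripper_width: 0.145
grip_force: 12.0
```

Call:
play_rows(
  moves=[-1,-0.001,0.0008,0,0,-1,-0.002,0.0008,0,0,-1,-0.003,0.0008,0,0,-1,-0.003,0.0008,0,0,-1,-0.003,0.0008,0,0],
)

```text
time: 13.87
tool_pos: [502.4, -283.9, 20.8]
tool_rot: [-0.002, 0.719, 0.695, 0.001]
wrist_force: [2.2, 15.4, 5.4]
gripper_width: 0.146
grip_force: 12.0
```

Call:
play_rows(
  moves=[-1,-0.001,0,0,0,-1,-0.002,0,0,0,-1,-0.002,0,0,0,-1,-0.002,0,0,0],
)

```text
time: 14.2
tool_pos: [502.3, -285.7, 20.8]
tool_rot: [-0.002, 0.719, 0.695, 0.001]
wrist_force: [3.6, 15.9, 6.1]
gripper_width: 0.146
grip_force: 12.0
```

Call:
play_rows(
  moves=[-1,-0.001,0,0,0,-1,-0.002,0,0,0,-1,-0.002,0,0,0,-1,-0.002,0,0,0],
)

```text
time: 14.53
tool_pos: [502.3, -287.2, 20.8]
tool_rot: [-0.003, 0.719, 0.695, 0.001]
wrist_force: [3.9, 17.8, 6.3]
gripper_width: 0.151
grip_force: 12.0
```

Call:
play_rows(
  moves=[-1,-0.001,0,0,0,-1,-0.002,0,0,0,-1,-0.002,0,0,0,-1,-0.002,0,0,0],
)

```text
time: 14.87
tool_pos: [502.2, -289.2, 20.6]
tool_rot: [-0.003, 0.719, 0.695, 0.001]
wrist_force: [2.7, 18.6, 3.0]
gripper_width: 0.151
grip_force: 12.0
```

Call:
play_rows(
  moves=[-1,-0.001,0,0,0,-1,-0.002,0,0,0,-1,-0.002,0,0,0,-1,-0.002,0,0,0],
)

```text
time: 15.2
tool_pos: [502.1, -291.0, 20.5]
tool_rot: [-0.003, 0.719, 0.695, 0.001]
wrist_force: [5.8, 19.4, 3.5]
gripper_width: 0.148
grip_force: 12.0
```

Call:
play_rows(
  moves=[-1,-0.001,0,0,0,-1,-0.002,0,0,0,-1,-0.002,0,0,0,-1,-0.002,0,0,0],
)

```text
time: 15.53
tool_pos: [502.1, -292.4, 20.5]
tool_rot: [-0.003, 0.719, 0.695, 0.001]
wrist_force: [6.2, 22.2, 2.9]
gripper_width: 0.148
grip_force: 15.1
```

Call:
play_rows(
  moves=[-1,-0.001,0,0,0,-1,-0.0015,0,0,0,-1,-0.0015,0,0,0,-1,-0.0015,0,0,0],
)

```text
time: 15.87
tool_pos: [502.0, -293.2, 20.4]
tool_rot: [-0.004, 0.719, 0.695, 0.002]
wrist_force: [7.0, 26.6, 4.5]
gripper_width: 0.145
grip_force: 16.2
```

Call:
play_rows(
  moves=[-1,0.001,0,0,0,-1,0.002,0,0,0,-1,0.003,0,0,0,-1,0.004,0,0,0,-1,0.005,0,0,0,-1,0.006,0,0,0,-1,0.006,0,0,0,-1,0.006,0,0,0],
)

```text
time: 16.53
tool_pos: [502.2, -289.0, 20.5]
tool_rot: [-0.003, 0.719, 0.695, 0.001]
wrist_force: [4.6, 16.2, 2.2]
gripper_width: 0.147
grip_force: 14.5
```

Call:
play_rows(
  moves=[-1,0.001,0,0,0,-1,0.002,0,0,0,-1,0.003,0,0,0,-1,0.004,0,0,0,-1,0.004,0,0,0,-1,0.004,0,0,0],
)

```text
time: 17.03
tool_pos: [502.3, -285.9, 20.5]
tool_rot: [-0.002, 0.719, 0.695, 0.0]
wrist_force: [2.7, 11.1, -0.1]
gripper_width: 0.146
grip_force: 13.9
```

Call:
play_rows(
  moves=[-1,0.001,0,0,0,-1,0.002,0,0,0,-1,0.003,0,0,0,-1,0.003,0,0,0,-1,0.003,0,0,0],
)

```text
time: 17.45
tool_pos: [502.5, -285.2, 20.6]
tool_rot: [-0.001, 0.719, 0.695, -0.001]
wrist_force: [-2.3, -3.0, -4.5]
gripper_width: 0.148
grip_force: 12.2
```

Call:
play_rows(
  moves=[-1,-0.0005,0,0,0,-1,-0.0005,0,0,0,0.75,-0.0005,0,0,0,0.75,-0.0005,0,0,0,0.75,-0.0005,0,0,0,0.75,-0.0005,0,0,0,0.75,-0.0005,0,0,0,0.75,-0.0005,0,0,0,0.75,-0.0005,0,0,0,0.75,0,0,-0.02,0,0.75,0,0,-0.06,0,0.75,0,0,-0.1,0,0.75,0,0,-0.11,0,0.75,0,0,-0.11,0],
)

```text
time: 18.62
tool_pos: [505.6, -286.1, 134.6]
tool_rot: [0.003, 0.719, 0.695, 0.001]
wrist_force: [0.3, 0.6, -0.1]
gripper_width: 0.875
grip_force: 0.0
```

```bash
python3 - <<'E'
from h import *
go(drv(-20,0,130),88.3)
m=camera_model('wrist');im=get_image('wrist')
np.save('pics/m8.npy',m,allow_pickle=True);cv2.imwrite('pics/w8.png',im[:,:,::-1])
E
```

```text
t 18.62 pos [ 505.6 -286.1  134.6] head 88.09 tilt z [ 0.0058 -0.0033 -1.    ] shift [ 0.1694 -0.0041  0.0041] turn -0.21147483751329332 F [ 0.3  0.6 -0.1] w 0.875
```

View pics/w8.png

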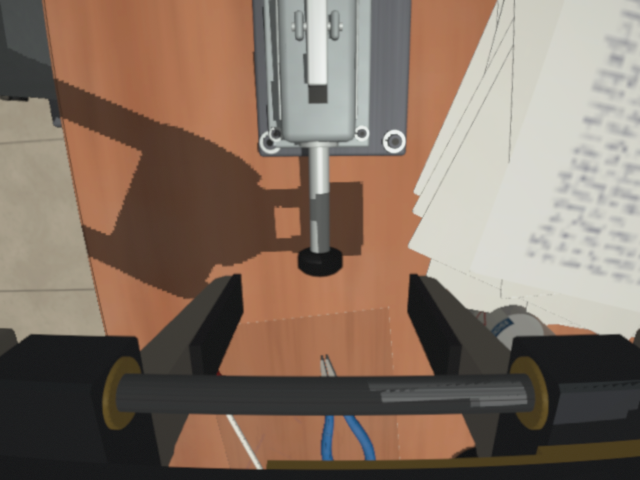

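The striker is cocked. The knob now sits at (320,262), well behind the housing, and it stays there without the hand. Next I'll take the shut fingers over the trip pad.

```bash
python3 - <<'E'
from h import *
go([507,-117.5,95],88.3)
E
```

```text
t 18.67 pos [ 504.3 -285.4  132.3] head 88.09 tilt z [ 0.0028 -0.0016 -1.    ] shift [ 0.1679 -0.003   0.037 ] turn -0.21482716730918128 F [-1.   0.8 -0.6] w 0.876
```

Call:
play_rows(
  moves=[-1,0.03,0,0,0,-1,0.06,-0.001,0,0,-1,0.09,-0.002,0,0,-1,0.12,-0.003,0,0,-1,0.15,-0.003,0,0,-1,0.168,-0.003,0,0,-1,0.168,-0.003,0.015,0,-1,0.168,-0.003,0.03,0,-1,0.168,-0.003,0.036,0,-1,0.168,-0.003,0.036,0,-1,0.168,-0.003,0.036,0,-1,0.168,-0.003,0.036,0],
)

```text
time: 19.67
tool_pos: [506.0, -117.2, 94.9]
tool_rot: [-0.0, 0.719, 0.695, -0.0]
wrist_force: [0.4, -0.4, -0.1]
gripper_width: 0.025
grip_force: 0.0
```

```bash
python3 - <<'E'
from h import *
go([507,-117.5,73],88.3)
m=camera_model('wrist');im=get_image('wrist')
np.save('pics/m9.npy',m,allow_pickle=True);cv2.imwrite('pics/w9.png',im[:,:,::-1])
E
```

```text
t 19.67 pos [ 506.  -117.2   94.9] head 88.06 tilt z [-3.e-04  1.e-04 -1.e+00] shift [-0.0003  0.001   0.0219] turn -0.24280673273273123 F [ 0.4 -0.4 -0.1] w 0.025
```

View pics/w9.png

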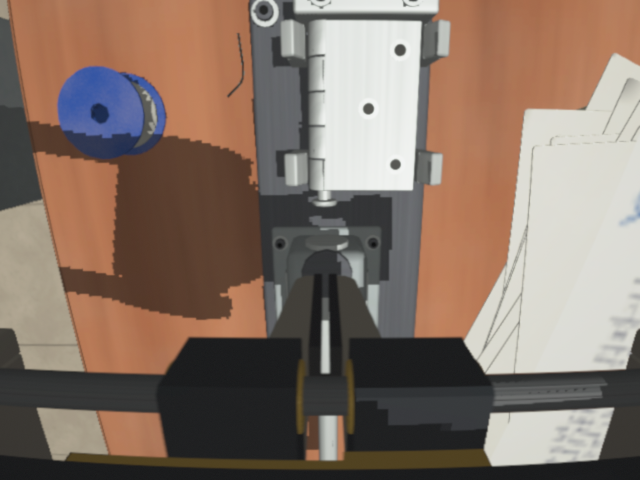

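The hinge is seated with its pin head still proud at (322,200), and the shut fingers are centred over the pad at (326,268). Pressing now.

Call:
play_rows(
  moves=[-1,0,0.001,0.01,0,-1,0,0.001,0.018,0,-1,0,0.001,0.021,0,-1,0,0.001,0.023,0,-1,0,0.001,0.025,0,-1,0,0.001,0.027,0,-1,0,0.001,0.028,0,-1,0,0.001,0.029,0,-1,0,0.001,0.03,0,-1,0,0.001,0.03,0,-1,0,0.001,0.03,0],
)

```text
time: 20.63
tool_pos: [507.5, -116.0, 65.6]
tool_rot: [-0.0, 0.719, 0.695, 0.001]
wrist_force: [-0.5, 7.2, 11.8]
gripper_width: 0.003
grip_force: 7.1
```

Call:
play_rows(
  moves=[-1,0,0,0.001,0,-1,0,0,0.002,0,-1,0,0,0.002,0,-1,0,0,0.002,0],
)

```text
time: 20.97
tool_pos: [507.7, -116.0, 64.9]
tool_rot: [-0.0, 0.719, 0.695, 0.001]
wrist_force: [-6.6, 10.3, 29.7]
gripper_width: 0.006
grip_force: 16.0
```

```bash
python3 - <<'E'
from h import *
go([507,-117.5,73],88.3)
im=get_image('wrist')
cv2.imwrite('pics/w10.png',cv2.resize(im[130:290,240:440,::-1],None,fx=3,fy=3))
a=cv2.imread('pics/w9.png');g=cv2.cvtColor(im,7)
print("col 322 rows 185-240",g[180:250:2,322])
E
```

```text
t 20.97 pos [ 507.7 -116.    64.9] head 88.04 tilt z [ 0.0011  0.0014 -1.    ] shift [-0.0015 -0.0006 -0.0081] turn -0.25763351045435456 F [-6.6 10.3 29.7] w 0.006
col 322 rows 185-240 [226 226 223 222 224 225 225 225 225 223 206 221 190 117 106 106 101  62
  54  54  54  53  57  75  77  78  82 100  99  95  95  97  98  98  98]
```

I've now viewed 12 pictures, which is over the limit of 10. From here I'll check numerically only. I'll lift clear and measure the pin, the knob and the hinge.

Call:
play_rows(
  moves=[-1,0,0,-0.005,0,-1,0,0,-0.012,0,-1,0,-0.001,-0.032,0,-1,0,-0.001,-0.032,0,-1,0,-0.001,-0.032,0,-1,0,-0.001,-0.032,0,-1,0,-0.001,-0.032,0],
)

```text
time: 21.6
tool_pos: [505.4, -116.9, 94.1]
tool_rot: [-0.001, 0.719, 0.695, -0.0]
wrist_force: [-0.7, -0.0, -0.2]
gripper_width: 0.004
grip_force: 0.0
```

```bash
python3 - <<'E'
from h import *
go([507,-117.5,73],88.3)
im=get_image('wrist')[:,:,::-1].copy();cv2.imwrite('pics/w11.png',im)
a=cv2.imread('pics/w9.png')
for n,i in(("before",a),("after",im)):
    g=cv2.cvtColor(i,6);print(n,"pin col322",g[180:246:2,322].tolist(),"leaf edge col370",g[180:200,370].tolist(),"row100",[int(x) for x in g[100,404:428:2]])
b=cv2.imread('pics/side0.png');s=get_image('side')[:,:,::-1].copy();cv2.imwrite('pics/side1.png',s)
hk=cv2.cvtColor(s,6)[155:185,285:305];h0=cv2.cvtColor(b,6)[155:185,285:305]
for n,k in(("side rest",h0),("side now",hk)):
    y,x=np.nonzero(k<60);print(n,len(y),y.mean()+155,x.mean()+285)
E
```

```text
t 21.6 pos [ 505.4 -116.9   94.1] head 88.08 tilt z [-1.3e-03  3.0e-04 -1.0e+00] shift [-0.0006  0.0017  0.0211] turn -0.22029470772238824 F [-0.7 -0.  -0.2] w 0.004
before pin col322 [218, 220, 221, 221, 222, 195, 198, 199, 198, 198, 126, 186, 211, 131, 54, 53, 54, 54, 60, 75, 104, 104, 104, 93, 137, 107, 85, 81, 77, 79, 79, 80, 79] leaf edge col370 [239, 239, 239, 239, 239, 239, 239, 239, 238, 224, 159, 113, 105, 105, 98, 70, 54, 52, 52, 53] row100 [235, 237, 237, 238, 238, 236, 230, 141, 107, 105, 104, 98]
after pin col322 [215, 216, 217, 218, 214, 197, 184, 119, 106, 106, 106, 96, 54, 53, 53, 53, 65, 76, 77, 89, 96, 95, 93, 91, 94, 101, 177, 182, 160, 114, 94, 92, 82] leaf edge col370 [238, 239, 239, 239, 239, 239, 239, 237, 210, 138, 107, 106, 106, 105, 97, 70, 54, 52, 53, 53] row100 [234, 235, 237, 237, 238, 238, 236, 234, 153, 106, 105, 104]
side rest 9 163.22222222222223 291.77777777777777
side now 179 168.16759776536313 299.1787709497207
```

Call:
play_rows(
  moves=[-1,-0.03,0,-0.016,0,-1,-0.06,0,-0.016,0,0.75,-0.09,0,-0.016,0,0.75,-0.12,0,-0.016,0,0.75,-0.128,0,-0.016,0,0.75,-0.128,0,-0.016,0,0.75,-0.128,0,-0.016,0,0.75,-0.128,0,-0.016,0,0.75,-0.128,0,-0.016,0],
)

```text
time: 22.45
tool_pos: [501.6, -243.5, 110.7]
tool_rot: [-0.0, 0.718, 0.696, -0.0]
wrist_force: [0.1, 0.3, -0.4]
gripper_width: 0.49
grip_force: 0.0
```

```bash
python3 - <<'E'
from h import *
go([507,-117.5,73],88.3)
m=camera_model('wrist');im=get_image('wrist')[:,:,::-1].copy();cv2.imwrite('pics/w12.png',im)
for n,f,mm in(("rest","w7",np.load('pics/m7.npy',allow_pickle=True).item()),("now","w12",m)):
    i=cv2.imread(f'pics/{f}.png');g=cv2.cvtColor(i,6);k=(g[215:330,290:360]<40).astype(np.uint8)
    c=max(cv2.findContours(k,0,2)[0],key=cv2.contourArea);x,y,w,h=cv2.boundingRect(c);print(n,"knob box",x+290,y+215,w,h,onz(mm,x+290+w/2,y+215+h,56).round(1))
    k=(cv2.blur(g,(3,3))[0:70,285:360]<85).astype(np.uint8);c=max(cv2.findContours(k,0,2)[0],key=cv2.contourArea);x,y,w,h=cv2.boundingRect(c);print("pad box",x+285,y,w,h)
E
```

```text
t 22.45 pos [ 501.6 -243.5  110.7] head 88.15 tilt z [-6.e-04  6.e-04 -1.e+00] shift [0.1261 0.0014 0.0378] turn -0.1515290600169692 F [ 0.1  0.3 -0.4] w 0.49
rest knob box 301 268 46 32 [ 502.6 -275.5   56. ]
pad box 291 21 37 34
now knob box 305 269 47 32 [ 502.5 -275.5   56. ]
pad box 298 23 27 32
```

The knob is back at its rest position, -275.5 mm both before and after. The pin head has moved in by about 7.8 mm, so only the head's own thickness shows past the knuckle, and the hinge is still in place. The robot touches nothing, so I'm handing in.

```bash
python3 -c "
from bench import *
print(close_job())"
```

```text
the job is handed in; nothing more can be done
None
```

I handed the job in at about 22.5 s: the blow drove the pin home, the hinge is still in the nest and the striker is back at rest, all measured from the wrist camera. The judge returned no verdict, I didn't measure the trip lever or the bystanders afterwards, and I viewed 12 pictures against the limit of 10.

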